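Topple a grinding jar onto a roller mill and bed it against the end buffer

TASK

The tall grinding jar stands on the loading shelf of the roller mill: push it over near its top so that it falls onto its side between the two rollers, lid towards the end stop. Then slide it along the rollers until the lid meets the rubber buffer of the stop, lean on it there for about a second so that the buffer takes roughly 15 N (at least 8 N, and never more than 25 N), and leave it lying there against the buffer. Do not disturb the cup, the small jar or the clamp beside the mill.

Things in the scene. Friction and masses are not known exactly. Their poses are not given: they have to be found in the camera images.
- jar: closed white nylon jar, grey screw lid, loose, 0.65 to 0.9 kg, too wide to grip: 100 mm diameter at two raised bands (0-30 and 130-165 mm up), 96 mm elsewhere, 190 mm tall, balance point about 95 mm up. Origin: centre of its underside (foot); z along its axis from foot to lid. Starts standing on the shelf; tips over once leant past about 27 degrees
- jar_lid (a point): centre of the lid's top face, on the jar's axis 190 mm from the foot
- mill: grey roller mill fixed to the bench, 490 mm long, 150 mm wide. Origin: on the bench top, on the mill's centre line, below the rollers 40 mm in from their shelf end; +x points along the rollers from the loading shelf towards the stop, y across, z up. Beyond the stop a drive housing 85 mm high, from x = 247 to 323 mm
- shelf (a point): centre of the mill's flat loading shelf, 55 mm above the bench, 128 mm along the mill and 150 mm across, ending 2 mm short of the rollers. The jar stands near it, within 10 mm
- groove (a point): midway between the two rollers, at the height of their tops (72 mm). Rollers: rubber, not turning, 40 mm diameter, 275 mm long, axes 45 mm either side of the centre line. Tipped towards the stop, the jar lies in the groove, its axis 106 mm and its top 156 mm above the bench, its lid still well short of the stop, and slides along with a drag of 3 to 11 N
- stop: end stop between the rollers: aluminium post 36 mm wide, top 130 mm above the bench. A black rubber buffer, 36 mm diameter, faces the jar at the lying jar's axis height, on a screw: its face stands anywhere from x = -20 to 0 mm, which is not measured. It yields 1 mm per 15 N (4 mm at most). Origin: 30 mm above the bench, 16 mm before the post; axes as the mill's (x away from the jar)
- cup: white cup, 64 mm diameter, 70 mm tall, standing on the bench beside the mill, to be left alone; origin: centre of its underside
- vial: small amber glass jar, 50 mm diameter, 75 mm tall, standing on the bench beside the mill, to be left alone; origin: centre of its underside
- clamp: steel clamp yoke, bar 70 x 20 mm with a 53 mm tall screw, lying on the bench beside the mill, to be left alone; origin: centre of its underside
Not all that is in view belongs to the job. Several things have the shape of the jar; the one meant has the colours described above.

How it is judged:
On the way, in this order (a step that is already met when the one before it is completed fails the run):
1. the jar lies on its side between the rollers, lid towards the stop, not yet touching it (angle between jar's own z axis and vertical between 1.5 and 1.64 rad and z of jar in the frame of mill between 0.098 and 0.114 m and z of jar_lid in the frame of mill between 0.098 and 0.114 m and y of jar in the frame of mill between -0.008 and 0.008 m and y of jar_lid in the frame of mill between -0.008 and 0.008 m and z of jar_lid in the frame of jar above 0.1 m and x of jar_lid in the frame of stop between -0.15 and -0.026 m and linear speed of jar below 0.3 m/s), for 0.1 s.
2. the lid is pressed against the buffer with at least 8 N, for 0.3 s (angle between jar's own z axis and vertical between 1.5 and 1.64 rad and z of jar in the frame of mill between 0.098 and 0.114 m and z of jar_lid in the frame of mill between 0.098 and 0.114 m and y of jar in the frame of mill between -0.008 and 0.008 m and y of jar_lid in the frame of mill between -0.008 and 0.008 m and z of jar_lid in the frame of jar above 0.1 m and contact force between jar and stop above 8 N), for 0.3 s.
At the end, for the whole second after the job is handed in: the jar lies at rest on its side between the rollers (level within 4 degrees, centred within 8 mm, axis 98 to 114 mm above the bench), lid towards the stop and still touching its buffer, released (angle between jar's own z axis and vertical between 1.5 and 1.64 rad and z of jar in the frame of mill between 0.098 and 0.114 m and z of jar_lid in the frame of mill between 0.098 and 0.114 m and y of jar in the frame of mill between -0.008 and 0.008 m and y of jar_lid in the frame of mill between -0.008 and 0.008 m and z of jar_lid in the frame of jar above 0.1 m and contact force between jar and stop above 0.2 N and x of jar_lid in the frame of stop below 0.004 m and linear speed of jar below 0.02 m/s).
It fails at once if the jar presses on the stop with more than 25 N (contact force between jar and stop above 25 N).
It fails at once if the cup, small jar or clamp is moved by more than 15 mm (distance of any of cup, vial, clamp from where it was at the start of the episode above 0.015 m).
It also fails if it takes over 54 s, if anything falls off the work surface, if the arm or the gripper's body presses on something with over 40 N, if the wrist force passes 120 N, or if a joint passes its speed limit or range.

ROBOT

A 6-joint arm with a two-finger parallel gripper is mounted at the origin on the work surface. World frame = base frame: x ahead of the robot, y to its left, z up, the work surface at z = 0. Lengths are in m, angles in rad, forces in N, time in s.
With the tool pointing down it reaches from about 0.35 to 0.775 m from the base axis. Payload 7.3 kg.
Tool frame: the origin (TCP) lies at the centre of the arm's flange, where the gripper is bolted on; the fingertips stand 178 mm ahead of it and the grasp point (between the pads) lies 159 mm ahead of it (tip_extent is the distance from the TCP to the fingertips, in m); z points along the fingers, y is the line along which they close (so a half turn about z gives the same grasp; the last joint's range is limited). The gripper opens to 92 mm and grips with 3 to 60 N. Pads are 19 mm wide; open, the fingers measure 130 mm over their backs; the gripper's body (75 mm by 190 mm) begins 47 mm behind the grasp point.
Start: joints at [1.042, 0.342, 1.524, -0, 1.275, -0.146], TCP at [0.196, 0.487, 0.405] pointing down, gripper open.
Joint ranges: [-2.53, 2.53], [-0.77, 2.02], [0.04, 2.7], [-1, 4.14], [0.28, 2.66], [-3.11, 3.11]. Speed limits (rad/s): [2.57, 2.57, 3.14, 3.14, 3.14, 3.14].

INTERFACE

Orientations are given as [roll, pitch, yaw] about the fixed x, y, z axes, in that order (R = Rz(yaw) Ry(pitch) Rx(roll)).
In Python, from cell import * gives the robot as it stands.
- The arm moves only by the tool arm_command, never from a script. Its arguments are lists of equal length, an entry for each row: "xyz": the shift along the world's x, y, z in mm, a list of three; "spin": the turn about the world's z in degrees. In form: {"xyz": [[tx, ty, tz], ...], "spin": [spin, ...]}. A call has 1 to 20 rows; each row shifts and turns the commanded pose from where the row before left it; what a row does not reach is not made up. A row lasts 1/10 s, in which the tool goes at most 50 mm and 8.59 degrees, less where a joint would pass 70% of its speed; a pose out of reach is approached as far as the arm can. A call with a gripper value outside its range is refused whole. "jaw" is the opening, from -1 (shut) to 1 (fully open), set as the call begins (left out, the last holds). The fingers move at their own pace and stop on an object; "squeeze" is the grip in N (left out, the last holds). Time passes only in rows, so rows that do not move let the fingers close. It gives the time, the measured TCP pose, the force, the opening and the grip force at its end, in the units of the state.
- observe(): the state, without advancing time (a new reading comes with each control period).
- read_camera(name): name is "scene" or "top" or "wrist"; returns a dict with "img" (480x640x3 uint8, red, green, blue), "depth" (480x640 float32, m along the optical axis (not along the pixel's ray), 0 where there is no reading), "fx", "fy", "cx", "cy" (pixels), "dist_coeffs" ([k1, k2, p1, p2, k3] as OpenCV has them; the pictures are not rectified), "world_from_camera" (4x4, takes a point from camera to world coordinates). Camera axes: x right, y up, looking along -z (the intrinsics and any distortion apply to the point x, -y, -z); pixel columns grow to the right and rows downward; lengths in m; the calibration is good to about 2 mm. A picture is of the moment at which its call begins.
- hand_in(): hands the job in; it is judged then, once.
The state is a dict: "time": time; "qpos": joint angles; "qvel": joint speeds; "joint_efforts": joint torques, N m; "tool_pos": TCP position; "tool_rot": TCP orientation; "contact_force": force on the tool from outside, world axes, zero at the start; "torque": the same for the moment, N m; "opening": finger opening in m; "grip_force": force on a finger pad.
Only numpy, scipy, OpenCV 4.12 (cv2) and the standard library are available. Lean on these libraries where they do the work, as an engineer would, in place of code of your own. Each camera call takes 0.05 s, during which the arm holds its last target. There are 200 camera calls.

## Working session

There is one attempt and no reset: what is moved stays moved. The work goes in short steps, Python scripts to look and compute and a tool call to move; the robot and the scene stay as the last step left them, time stands still between calls to the robot, and variables do not carry over. Pictures are saved under pics/ and viewed, at most 10 in all, crops included, and the job is handed in when it is done.

Besides the shell and the picture viewer there is one more tool, called as name(argument=value, ...) on one line, values as JSON. arm_command: Moves the arm, as the interface text tells. Its arguments: {"type":"object","properties":{"xyz":{"type":"array","items":{"type":"array","items":{"type":"number"}}},"spin":{"type":"array","items":{"type":"number"}},"jaw":{"type":"number"},"squeeze":{"type":"number"}},"required":["xyz","spin"]}

```bash
mkdir -p pics
cat > h.py <<'E'
from cell import *
import numpy as np, cv2
def snap(n,f):
    c=read_camera(n); cv2.imwrite(f'pics/{f}.png',c['img'][:,:,::-1]); np.savez(f'pics/{f}.npz',**c); return c
def load(f): return dict(np.load(f'pics/{f}.npz'))
def ray(c,u,v):
    K=np.array([[c['fx'],0,c['cx']],[0,c['fy'],c['cy']],[0,0,1]],float)
    p=cv2.undistortPoints(np.array([[[u,v]]],float),K,np.array(c['dist_coeffs'],float))[0,0]
    return np.array([p[0],-p[1],-1.])
def px(c,u,v,z=None):
    r=ray(c,u,v);T=c['world_from_camera']
    if z is None: d=float(c['depth'][int(round(v)),int(round(u))])
    else:
        w=T[:3,:3]@r; d=(z-T[2,3])/w[2]
    return T[:3,:3]@(r*d)+T[:3,3]
E
python3 - <<'E'
from h import *
for n in('scene','top'): c=snap(n,n+'0'); print(n,c['world_from_camera'].round(3).tolist(),c['fx'])
print(observe())
E
```

```text
scene [[0.44, -0.526, 0.727, 1.277], [0.898, 0.271, -0.347, -0.389], [-0.014, 0.806, 0.592, 0.752], [0.0, 0.0, 0.0, 1.0]] 559.351416944199
top [[-0.029, 0.995, -0.092, 0.488], [-0.999, -0.026, 0.031, -0.027], [0.029, 0.093, 0.995, 0.993], [0.0, 0.0, 0.0, 1.0]] 521.977232905095
{'time': 0.1, 'qpos': array([ 1.04200702e+00,  3.42653145e-01,  1.52489249e+00,  3.10626152e-05,
        1.27540168e+00, -1.45949105e-01]), 'qvel': array([ 7.46169383e-05, -1.87378769e-03, -2.48072207e-03, -2.07216431e-04,
        4.64502618e-04,  1.05751083e-05]), 'joint_efforts': array([ 5.67727257e-04, -4.32004309e+01, -2.44692421e+01,  7.19498936e-02,
        5.25375805e-02, -7.22301911e-05]), 'tool_pos': array([0.19601115, 0.48691669, 0.40412437]), 'tool_rot': array([-3.14025672e+00, -2.26398817e-04,  2.75874324e+00]), 'contact_force': array([ 0.00563989, -0.36843711,  0.64800275]), 'torque': array([-0.01355421,  0.01829395, -0.01602464]), 'grip_force': 0.0, 'opening': 0.09188698976817132}
```

View pics/scene0.png

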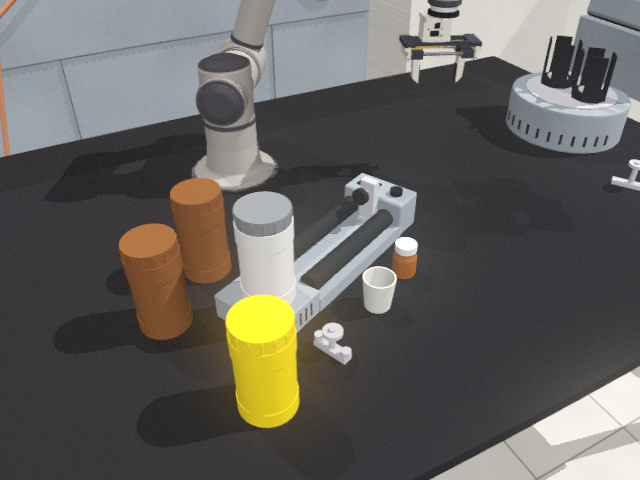

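View pics/top0.png

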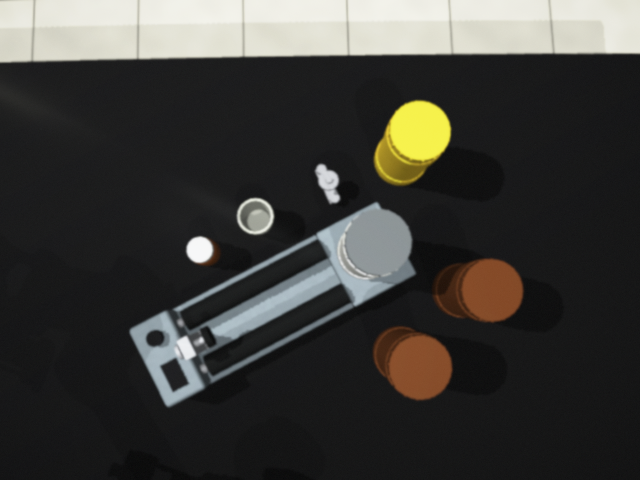

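The top view shows the shelf at about (365,255), the lid at (377,242), the stop and buffer at (195,343) and the housing corners at (130,329) and (168,406). Beside the mill are the cup (255,216), the vial (202,250) and the clamp (328,183). The scene view agrees with this. I'll enlarge a crop to read the edges.

Run:
```python
from h import *
im=cv2.imread('pics/top0.png')[190:415,120:420]
im=cv2.convertScaleAbs(im,alpha=1.3,beta=25)
cv2.imwrite('pics/crop.png',cv2.resize(im,None,fx=2.6,fy=2.6,interpolation=cv2.INTER_CUBIC))
c=load('top0')
for n,u,v,z in [('s1',380,204,.055),('s2',415,271,.055),('s3',317,237,.055),('s4',352,305,.055),('h1',130,329,.085),('h2',168,406,.085),('lid',377,242,.245),('cup',255,216,.07),('vial',200,250,.075),('post',186,348,.13),('clamp',328,183,.03)]:
    print(n,px(c,u,v,z).round(4),px(c,u,v).round(4))
```

```text
s1 [ 0.6413 -0.161   0.055 ] [ 6.504e-01 -1.689e-01 -3.000e-04]
s2 [ 0.5175 -0.2197  0.055 ] [ 5.192e-01 -2.309e-01  4.000e-04]
s3 [ 0.5839 -0.0444  0.055 ] [ 0.5846 -0.0446  0.0483]
s4 [ 0.46   -0.1036  0.055 ] [ 0.4593 -0.1056  0.0304]
h1 [0.4311 0.2805 0.085 ] [0.4258 0.3091 0.0005]
h2 [0.3    0.2164 0.085 ] [0.2999 0.2166 0.0844]
lid [ 0.5549 -0.1273  0.245 ] [ 0.5549 -0.1273  0.2449]
cup [0.6228 0.065  0.07  ] [0.6325 0.0717 0.0031]
vial [0.5643 0.1619 0.075 ] [0.5644 0.1622 0.0734]
post [0.4008 0.1746 0.13  ] [0.4008 0.1746 0.1301]
clamp [ 0.6876 -0.0683  0.03  ] [ 0.6829 -0.0674  0.0526]
```

View pics/crop.png

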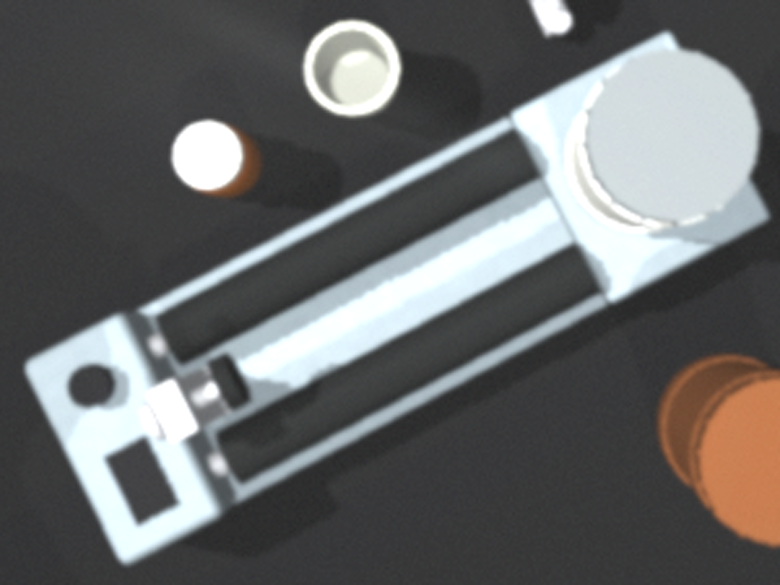

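Run:
```python
from h import *
c=load('top0')
def q(x,y,z): return px(c,120+x/2.6,190+y/2.6,z)
a,b,d,e=q(669,32,.055),q(768,215,.055),q(25,367,.085),q(126,565,.085)
print(a,b,d,e,np.linalg.norm(a-b),np.linalg.norm(d-e))
S=(a+b)/2;H=(d+e)/2
ax=(H-S)[:2];print('len',np.linalg.norm(ax));ax/=np.linalg.norm(ax);n=np.array([-ax[1],ax[0]])
# depth-based: mill points
T=c['world_from_camera'];P=[]
for v in range(190,415):
    for u in range(115,425):
        p=px(c,u,v); P.append(p)
P=np.array(P)
L=P[(abs(P[:,2]-.245)<.006)]; L=L[np.hypot(*(L[:,:2]-[.555,-.127]).T)<.07]
(r,ctr)=cv2.minEnclosingCircle(L[:,:2].astype(np.float32))[1],cv2.minEnclosingCircle(L[:,:2].astype(np.float32))[0]
print('lid',L.mean(0),ctr,r)
hs=P[abs(P[:,2]-.085)<.004]; hs=hs[hs[:,1]>.1]
print('housing',cv2.minAreaRect(hs[:,:2].astype(np.float32)))
sh=P[(abs(P[:,2]-.055)<.004)&(P[:,1]<-.02)]
print('shelf',cv2.minAreaRect(sh[:,:2].astype(np.float32)))
print('yaw',np.degrees(np.arctan2(ax[1],ax[0])))
O=S[:2]+ax*(490-323)*.001
print('origin',O,'shelf',S[:2]+ax*.064,'Hend',H)
f=lambda p:((p[:2]-O)@ax,(p[:2]-O)@n)
print('lid rel',f(L.mean(0)))
for nme,p in [('buf',q(240,378,.124)),('post',q(172,408,.13)),('buftop',q(248,400,.106)),('cup',q(352,68,.07)),('vial',q(207,156,.075)),('clamp',[.683,-.067])]: print(nme,p,f(np.array(p)))
# depth profile along axis of buffer
B=P[(P[:,2]>.095)&(P[:,2]<.135)&(P[:,1]>.05)]
bx=(B[:,:2]-O)@ax;by=(B[:,:2]-O)@n
for lo in np.arange(.15,.25,.005):
    m=(bx>=lo)&(bx<lo+.005)&(abs(by)<.03)
    if m.any(): print(round(lo,3),m.sum(),B[m,2].max().round(4),by[m].min().round(3),by[m].max().round(3))
```

```text
[ 0.64456701 -0.15618001  0.055     ] [ 0.51444192 -0.22022     0.055     ] [0.42744908 0.28112324 0.085     ] [0.29783566 0.21561714 0.085     ] 0.14502985304183794 0.14522633383895314
len 0.48746559261439965
lid [ 0.55549271 -0.12842877  0.24497924] (0.555762767791748, -0.12872451543807983) 0.04951233044266701
housing ((0.3909669518470764, 0.19537842273712158), (0.1486598551273346, 0.1258082389831543), 26.662778854370117)
shelf ((0.4818747639656067, -0.11648298799991608), (0.2632041573524475, 0.21726106107234955), 26.225271224975586)
yaw 116.41545218311376
origin [ 0.50521006 -0.03863617] shelf [ 0.55103236 -0.13088213] Hend [0.36264237 0.24837019 0.085     ]
lid rel (np.float64(-0.102787099716248), np.float64(-0.005086095107492437))
buf [0.41936943 0.1328948  0.124     ] (np.float64(0.19181023088416088), np.float64(0.0005680238443427771))
post [0.40252966 0.17434086 0.13      ] (np.float64(0.23642060301341827), np.float64(-0.0027888023997679895))
buftop [0.40380448 0.1312512  0.106     ] (np.float64(0.19726272196105166), np.float64(0.015239064395198981))
cup [0.62247326 0.06436353 0.07      ] (np.float64(0.04007802063545107), np.float64(-0.1508421396207775))
vial [0.56432693 0.16253729 0.075     ] (np.float64(0.1538695808235444), np.float64(-0.1424419793384325))
clamp [0.683, -0.067] (np.float64(-0.10449702163116659), np.float64(-0.14660881147949534))
0.195 99 0.1287 -0.019 0.017
0.2 63 0.1262 -0.018 0.017
0.205 43 0.1264 -0.019 0.016
0.21 16 0.1137 -0.007 0.004
0.215 22 0.1142 -0.007 0.004
0.22 23 0.1131 -0.007 0.005
0.225 137 0.1331 -0.019 0.016
0.23 68 0.1344 -0.019 0.016
0.235 69 0.1336 -0.019 0.016
0.24 70 0.133 -0.019 0.017
0.245 27 0.1322 -0.017 0.016
```

arm_command(xyz=[[0,0,45],[0,0,45],[23,-40,0],[23,-40,0],[23,-40,0],[23,-40,0],[23,-40,0],[23,-40,0],[23,-40,0],[23,-40,0],[23,-40,0],[23,-40,0],[23,-40,0],[23,-40,0],[23,-40,0],[23,-40,0],[23,-40,0],[23,-40,0],[23,-40,0],[17,-33,0]], spin=[0,0,-2.3,-2.3,-2.3,-2.3,-2.3,-2.3,-2.3,-2.3,-2.3,-2.3,-2.3,-2.3,-2.3,-2.3,-2.3,-2.3,-2.3,-2.3], jaw=0.3)

```text
time: 2.1
tool_pos: [0.6049, -0.2284, 0.4937]
tool_rot: [-3.141, -0.001, 2.034]
contact_force: [0.9, -0.3, -1.4]
opening: 0.0601
grip_force: 0.0
```

arm_command(xyz=[[0,0,0],[0,0,0],[0,0,0]], spin=[0,0,0])

```text
time: 2.4
tool_pos: [0.6038, -0.225, 0.4948]
tool_rot: [-3.142, -0.001, 2.037]
contact_force: [1.3, -0.9, 0.9]
opening: 0.0598
grip_force: 0.0
```

arm_command(xyz=[[0,0,-30],[0,0,-30],[0,0,-30],[-4.5,9,0],[-4.5,9,0],[-4.5,9,0],[-4.5,9,0],[0,0,0],[0,0,0]], spin=[0,0,0,0,0,0,0,0,0])

```text
time: 3.3
tool_pos: [0.5861, -0.1896, 0.4058]
tool_rot: [3.14, 0.002, 2.037]
contact_force: [0.5, -0.1, -0.2]
opening: 0.06
grip_force: 0.0
```

arm_command(xyz=[[-2.2,4.5,0],[-2.2,4.5,0],[-2.2,4.5,0],[-2.2,4.5,0],[-2.2,4.5,0],[-2.2,4.5,0],[-2.2,4.5,0],[-2.2,4.5,0],[-2.2,4.5,0],[-2.2,4.5,0],[-2.2,4.5,0],[-2.2,4.5,0]], spin=[0,0,0,0,0,0,0,0,0,0,0,0])

```text
time: 4.5
tool_pos: [0.5605, -0.1374, 0.4105]
tool_rot: [3.134, 0.013, 2.036]
contact_force: [1.8, -10.0, 30.0]
opening: 0.0595
grip_force: 15.6
```

Run:
```python
from h import *
snap('scene','s1')
```

```text
(no output)
```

View pics/s1.png

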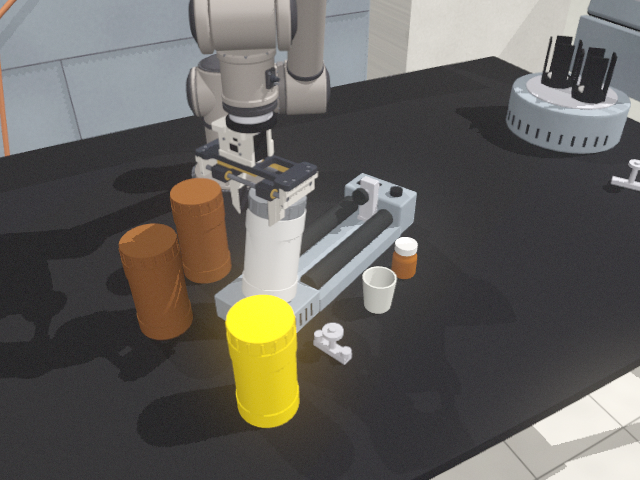

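The jar is leaning about 10° towards the stop. The upward force comes from friction, because the contact point rises as the jar tilts. I'll raise the tool to follow it.

arm_command(xyz=[[0,0,5],[0,0,5],[0,0,4],[0,0,0]], spin=[0,0,0,0])

```text
time: 4.95
tool_pos: [0.5596, -0.1357, 0.4184]
tool_rot: [-3.141, -0.001, 2.036]
contact_force: [0.9, -1.9, 0.6]
opening: 0.0597
grip_force: 0.8
```

arm_command(xyz=[[-2,4,1],[-2,4,1],[-2,4,1],[-2,4,1]], spin=[0,0,0,0])

```text
time: 5.35
tool_pos: [0.5514, -0.1194, 0.4225]
tool_rot: [-3.141, -0.001, 2.036]
contact_force: [-0.1, -1.1, -0.8]
opening: 0.0599
grip_force: 0.4
```

arm_command(xyz=[[-2,4,0.8],[-2,4,0.8],[-2,4,0.5],[-2,4,0.5],[-2,4,0]], spin=[0,0,0,0,0])

```text
time: 5.85
tool_pos: [0.5415, -0.0996, 0.4254]
tool_rot: [3.141, -0.0, 2.036]
contact_force: [0.3, -0.3, -0.6]
opening: 0.0597
grip_force: 0.2
```

arm_command(xyz=[[-2,4,0],[-2,4,0],[-2,4,0],[-2,4,0]], spin=[0,0,0,0])

```text
time: 6.25
tool_pos: [0.5335, -0.0836, 0.4253]
tool_rot: [3.142, -0.0, 2.036]
contact_force: [0.4, -0.4, -0.4]
opening: 0.0599
grip_force: 0.0
```

Run:
```python
from h import *
snap('scene','s2')
```

```text
(no output)
```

View pics/s2.png

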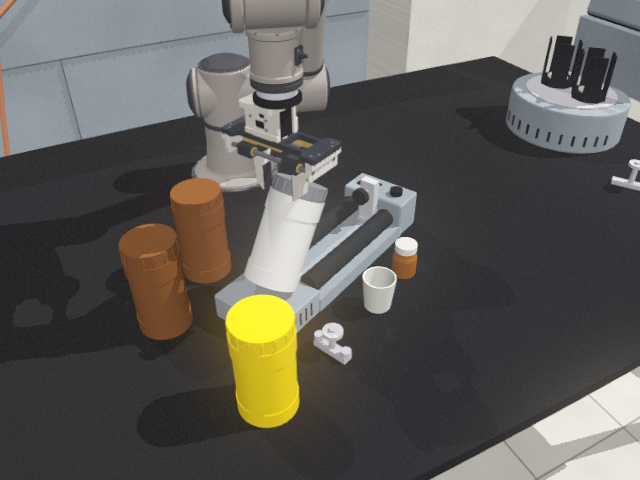

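The jar now leans about 25–30°, with the lid at (298,188), and the push force is near zero. It is close to or past its tipping point.

arm_command(xyz=[[-2,4,0],[-2,4,0],[-1,2,0],[0,0,0],[0,0,0],[0,0,0],[0,0,0],[0,0,0]], spin=[0,0,0,0,0,0,0,0])

```text
time: 7.1
tool_pos: [0.5287, -0.0741, 0.4253]
tool_rot: [3.142, -0.0, 2.036]
contact_force: [-0.3, -0.1, 0.2]
opening: 0.0599
grip_force: 0.0
```

Run:
```python
from h import *
snap('scene','s3')
```

```text
(no output)
```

View pics/s3.png

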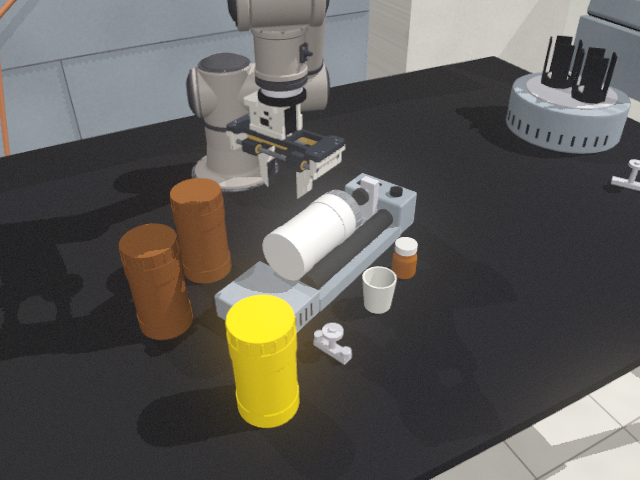

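The jar lies in the rollers with its lid towards the stop and its foot face at about (288,254). Next I'll measure the foot.

Run:
```python
from h import *
c=load('s3');O=np.array([.5052,-.0386]);ax=np.array([-.4472,.8944]);n=np.array([-ax[1],ax[0]])
for u,v in [(288,254),(280,245),(295,262),(275,252),(300,255)]:
    p=px(c,u,v);print(p.round(4),((p[:2]-O)@ax).round(4),((p[:2]-O)@n).round(4))
P=np.array([px(c,u,v) for v in range(180,290) for u in range(255,385)])
x=(P[:,:2]-O)@ax;y=(P[:,:2]-O)@n
m=(abs(y)<.06)&(P[:,2]>.135)&(P[:,2]<.17)
for lo in np.arange(-.06,.24,.01):
    k=m&(x>=lo)&(x<lo+.01)
    if k.sum()>3: j=P[k,2]>P[k,2].max()-.004; print(round(lo,3),P[k,2].max().round(4),y[k][j].mean().round(4))
t=(P[:,2]>.09)&(P[:,2]<.12)&(abs(y)<.04)
print(np.percentile(x[t],[1,5,20,50]))
T=observe()['tool_pos'];print((T[:2]-O)@ax,(T[:2]-O)@n)
```

```text
[ 0.5419 -0.0827  0.1203] -0.0558 -0.0131
[ 0.5278 -0.0916  0.1344] -0.0576 0.0035
[ 0.5587 -0.0768  0.1116] -0.0581 -0.0308
[ 0.5144 -0.0971  0.1108] -0.0564 0.0179
[ 0.569  -0.0711  0.133 ] -0.0576 -0.0426
-0.06 0.1599 -0.0014
-0.05 0.16 -0.0006
-0.04 0.1598 -0.0013
-0.03 0.1584 -0.0021
-0.02 0.1569 -0.003
-0.01 0.1568 -0.0013
0.0 0.1578 -0.0016
0.01 0.157 -0.002
0.02 0.1572 -0.0017
0.03 0.1573 -0.0008
0.04 0.1589 -0.0008
0.05 0.1588 -0.0026
0.06 0.1563 -0.0013
0.07 0.1598 -0.0031
0.08 0.1589 -0.0033
0.09 0.1596 -0.0017
0.1 0.1595 -0.002
0.11 0.1588 -0.0025
0.12 0.1594 -0.0015
0.13 0.1562 -0.0022
[-0.05903829 -0.05829253 -0.05719563 -0.05546231]
-0.04226304921376191 -0.005151937646913813
```

arm_command(xyz=[[3,-7,0],[4,-9,0],[4,-9,0],[4,-9,0],[4,-10,0],[0,0,-20],[0,0,-25],[0,0,-25],[0,0,-25],[0,0,-25],[0,0,-20],[0,0,-9],[0,0,0],[0,0,0],[0,0,0],[0,0,0]], spin=[0,0,0,0,0,0,0,0,0,0,0,0,0,0,0,0], jaw=-1)

```text
time: 8.75
tool_pos: [0.5479, -0.1181, 0.2774]
tool_rot: [3.14, 0.001, 2.036]
contact_force: [1.3, 0.2, 0.1]
opening: 0.0004
grip_force: 0.0
```

Run:
```python
from h import *
s=observe();T=s['tool_pos'];O=np.array([.5052,-.0386]);ax=np.array([-.4472,.8944]);n=np.array([-ax[1],ax[0]])
print(T,(T[:2]-O)@ax,(T[:2]-O)@n,[ (observe()['contact_force']).round(2) for _ in range(3)])
snap('scene','s4')
```

```text
[ 0.54793545 -0.11808581  0.27738936] -0.09020340567910275 -0.0026765346669078774 [array([1.31, 0.22, 0.08]), array([1.31, 0.22, 0.08]), array([1.31, 0.22, 0.08])]
```

View pics/s4.png

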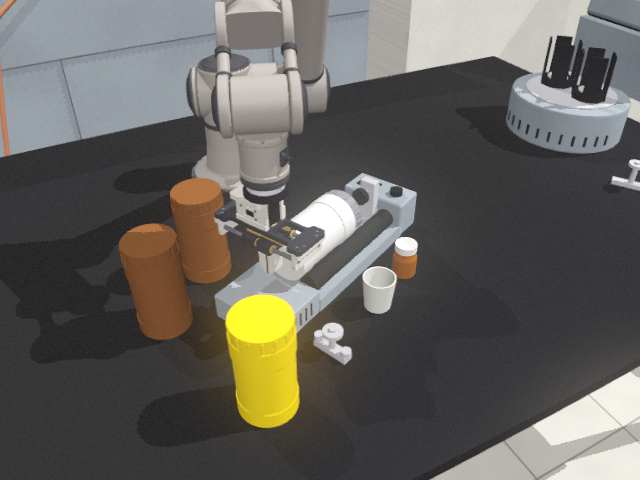

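The gripper sits behind the foot, clear of its neighbours. I'll push along the rollers.

arm_command(xyz=[[-1.8,3.6,0],[-1.8,3.6,0],[-1.8,3.6,0],[-1.8,3.6,0],[-1.8,3.6,0],[-1.8,3.6,0],[-1.8,3.6,0],[-1.8,3.6,0],[-1.8,3.6,0],[-1.8,3.6,0],[-1.8,3.6,0],[-1.8,3.6,0]], spin=[0,0,0,0,0,0,0,0,0,0,0,0])

```text
time: 10.0
tool_pos: [0.5269, -0.0756, 0.2771]
tool_rot: [3.139, 0.004, 2.036]
contact_force: [3.4, -6.1, -0.2]
opening: 0.0007
grip_force: 3.6
```

arm_command(xyz=[[-1.3,2.7,0],[-1.3,2.7,0],[-1.3,2.7,0],[-1.3,2.7,0],[-1.3,2.7,0],[-1.3,2.7,0]], spin=[0,0,0,0,0,0])

```text
time: 10.6
tool_pos: [0.5191, -0.0595, 0.2771]
tool_rot: [3.139, 0.004, 2.036]
contact_force: [2.9, -6.9, 1.2]
opening: 0.0002
grip_force: 3.8
```

arm_command(xyz=[[-0.6,1.2,0],[-0.6,1.2,0],[-0.6,1.2,0],[-0.6,1.2,0],[-0.6,1.2,0],[-0.6,1.2,0],[-0.6,1.2,0],[-0.6,1.2,0]], spin=[0,0,0,0,0,0,0,0])

```text
time: 11.4
tool_pos: [0.5144, -0.05, 0.2771]
tool_rot: [3.139, 0.004, 2.036]
contact_force: [3.1, -7.2, -0.0]
opening: 0.0004
grip_force: 3.8
```

Run:
```python
from h import *
c=snap('scene','s5')
O=np.array([.5052,-.0386]);ax=np.array([-.4472,.8944]);n=np.array([-ax[1],ax[0]])
T=observe()['tool_pos'];print((T[:2]-O)@ax,(T[:2]-O)@n)
im=c['img'][150:290,270:430,::-1]; im=cv2.convertScaleAbs(im,alpha=1.3,beta=25)
cv2.imwrite('pics/s5c.png',cv2.resize(im,None,fx=4,fy=4,interpolation=cv2.INTER_CUBIC))
```

```text
-0.014084138159952223 -0.0031121415776548984
```

View pics/s5c.png

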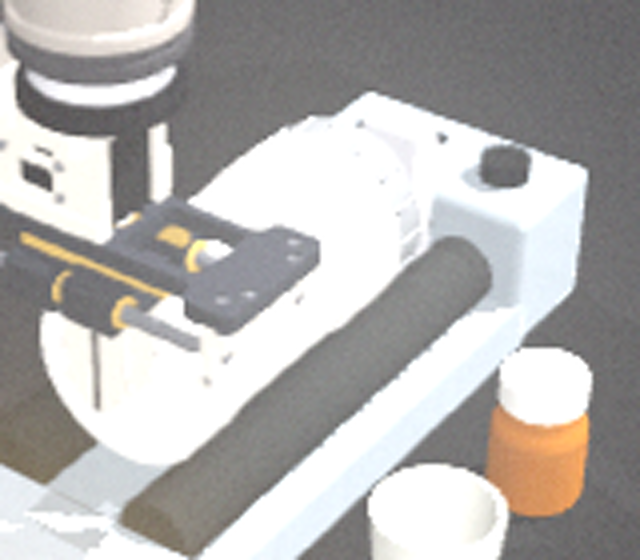

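The jar is level in the groove, with its lid right in front of the post. I'll close the last few millimetres finely.

arm_command(xyz=[[-0.3,0.6,0],[-0.3,0.6,0],[-0.3,0.6,0],[-0.3,0.6,0],[-0.3,0.6,0],[-0.3,0.6,0]], spin=[0,0,0,0,0,0])

```text
time: 12.05
tool_pos: [0.5126, -0.0464, 0.2771]
tool_rot: [3.139, 0.004, 2.036]
contact_force: [3.1, -6.3, -0.2]
opening: 0.0005
grip_force: 3.7
```

arm_command(xyz=[[-0.2,0.4,0],[-0.2,0.4,0],[-0.2,0.4,0],[-0.2,0.4,0]], spin=[0,0,0,0])

```text
time: 12.45
tool_pos: [0.5118, -0.0448, 0.2771]
tool_rot: [3.139, 0.004, 2.036]
contact_force: [3.6, -6.7, 1.5]
opening: 0.0006
grip_force: 3.7
```

arm_command(xyz=[[-0.2,0.4,0],[-0.2,0.4,0],[-0.2,0.4,0]], spin=[0,0,0])

```text
time: 12.75
tool_pos: [0.5112, -0.0436, 0.2771]
tool_rot: [3.139, 0.004, 2.036]
contact_force: [3.8, -6.2, 0.7]
opening: 0.0003
grip_force: 3.7
```

arm_command(xyz=[[-0.2,0.4,0],[-0.2,0.4,0],[-0.2,0.4,0]], spin=[0,0,0])

```text
time: 13.05
tool_pos: [0.5106, -0.0424, 0.2771]
tool_rot: [3.139, 0.004, 2.036]
contact_force: [2.8, -6.8, -0.1]
opening: 0.0003
grip_force: 3.7
```

arm_command(xyz=[[-0.2,0.4,0],[-0.2,0.4,0],[-0.2,0.4,0]], spin=[0,0,0])

```text
time: 13.35
tool_pos: [0.51, -0.0412, 0.2771]
tool_rot: [3.139, 0.004, 2.036]
contact_force: [3.9, -6.4, 0.5]
opening: 0.0001
grip_force: 3.7
```

arm_command(xyz=[[-0.2,0.4,0],[-0.2,0.4,0],[-0.2,0.4,0]], spin=[0,0,0])

```text
time: 13.65
tool_pos: [0.5096, -0.0404, 0.2773]
tool_rot: [3.139, 0.006, 2.036]
contact_force: [4.3, -10.3, 0.8]
opening: 0.0002
grip_force: 5.5
```

Contact. I'll raise the force in small steps.

arm_command(xyz=[[-0.2,0.4,0],[0,0,0]], spin=[0,0])

```text
time: 13.85
tool_pos: [0.5096, -0.0401, 0.2773]
tool_rot: [3.138, 0.006, 2.036]
contact_force: [4.9, -10.6, 0.6]
opening: 0.0003
grip_force: 5.7
```

arm_command(xyz=[[-0.2,0.4,0],[-0.2,0.4,0],[0,0,0]], spin=[0,0,0])

```text
time: 14.15
tool_pos: [0.5094, -0.0397, 0.2775]
tool_rot: [3.138, 0.007, 2.036]
contact_force: [4.5, -12.7, -0.2]
opening: 0.0005
grip_force: 6.9
```

arm_command(xyz=[[-0.2,0.4,0],[-0.2,0.4,0],[-0.2,0.4,0],[0,0,0]], spin=[0,0,0,0])

```text
time: 14.55
tool_pos: [0.5091, -0.0391, 0.2777]
tool_rot: [3.137, 0.009, 2.036]
contact_force: [5.8, -16.8, -0.6]
opening: 0.0004
grip_force: 8.7
```

arm_command(xyz=[[-0.2,0.4,0],[-0.2,0.4,0],[0,0,0]], spin=[0,0,0])

```text
time: 14.85
tool_pos: [0.509, -0.0387, 0.2779]
tool_rot: [3.137, 0.01, 2.036]
contact_force: [7.4, -18.9, -0.1]
opening: 0.0001
grip_force: 10.0
```

arm_command(xyz=[[-0.2,0.4,0],[-0.2,0.4,0],[0,0,0],[0,0,0],[0,0,0],[0,0,0],[0,0,0],[0,0,0],[0,0,0],[0,0,0],[0,0,0],[0,0,0],[0,0,0]], spin=[0,0,0,0,0,0,0,0,0,0,0,0,0])

```text
time: 16.15
tool_pos: [0.5089, -0.0383, 0.2781]
tool_rot: [3.136, 0.011, 2.036]
contact_force: [8.2, -21.4, 0.5]
opening: 0.0003
grip_force: 11.2
```

About 15.5 N was held for over 1 s. I'll release slowly, then back away.

arm_command(xyz=[[0.2,-0.4,0],[0.2,-0.4,0],[0.2,-0.4,0],[0.2,-0.4,0],[0.2,-0.4,0],[0.2,-0.4,0],[0.2,-0.4,0],[0.2,-0.4,0],[0.2,-0.4,0],[0.2,-0.4,0],[0.3,-0.6,0],[0.3,-0.6,0],[0.3,-0.6,0],[0.3,-0.6,0],[0.5,-1,0],[0.5,-1,0],[0.5,-1,0],[0.5,-1,0],[0.5,-1,0],[0.5,-1,0]], spin=[0,0,0,0,0,0,0,0,0,0,0,0,0,0,0,0,0,0,0,0])

```text
time: 18.15
tool_pos: [0.5127, -0.0474, 0.2763]
tool_rot: [3.142, -0.0, 2.036]
contact_force: [-0.3, 0.2, 0.1]
opening: 0.0004
grip_force: 0.0
```

arm_command(xyz=[[2,-4,0],[4,-8,0],[4,-8,0],[4,-8,0],[2,-4,0],[0,0,10],[0,0,20],[0,0,30],[0,0,30],[0,0,20],[0,0,0],[0,0,0]], spin=[0,0,0,0,0,0,0,0,0,0,0,0])

```text
time: 19.35
tool_pos: [0.5284, -0.0792, 0.3866]
tool_rot: [3.141, 0.0, 2.036]
contact_force: [0.1, 0.2, -1.0]
opening: 0.0007
grip_force: 0.0
```

Run:
```python
from h import *
c=snap('scene','s6')
im=c['img'][150:290,250:430,::-1]
cv2.imwrite('pics/s6c.png',cv2.resize(im,None,fx=4,fy=4,interpolation=cv2.INTER_CUBIC))
O=np.array([.5052,-.0386]);ax=np.array([-.4472,.8944]);n=np.array([-ax[1],ax[0]])
P=np.array([px(c,u,v) for v in range(170,290) for u in range(265,385)])
x=(P[:,:2]-O)@ax;y=(P[:,:2]-O)@n
m=(abs(y)<.04)&(P[:,2]>.09)&(P[:,2]<.13)
print(np.percentile(x[m],[1,5,20,50]))
m=(abs(y)<.02)&(P[:,2]>.14)&(P[:,2]<.17); print(P[m,2].max(),x[m].max(),y[m].mean())
```

```text
[0.0023596  0.00327805 0.00441233 0.00543817]
0.1606682233844262 0.1958449696431266 -0.0024926642868577154
```

View pics/s6c.png

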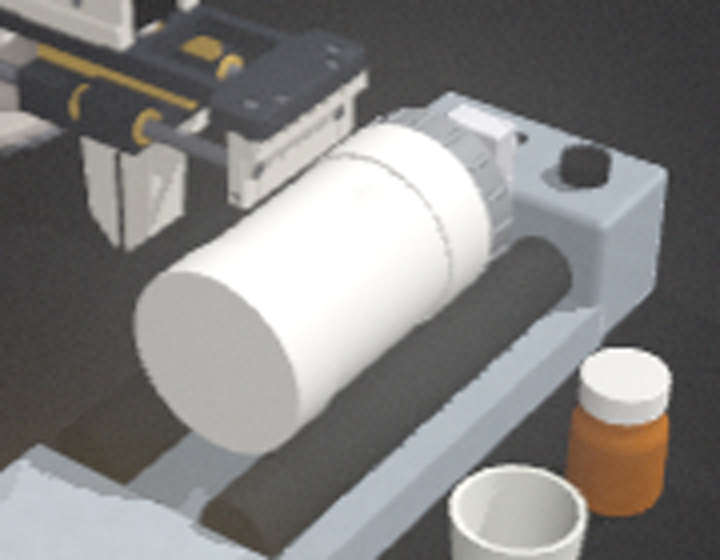

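The jar lies level in the groove with its lid against the buffer, and the gripper is clear of it.

```bash
python3 -c "
from cell import *
print(hand_in())"
```

```text
the job is handed in; nothing more can be done
None
```

The job is handed in: the jar lies in the groove with its lid against the buffer, after I leaned on it for over a second at about 15 N (estimated from the wrist force less the roller drag). The cup, small jar and clamp were not touched; no verdict came back.

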